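# Set up the wing jig and work its locked clamp button

### The job

Set up the wing jig: lower every toothed comb on the bench fully home into the slot row marked in its own colour, every tooth in its slot, and hang every green saddle astride the support bar between the posts; some of the combs and saddles may be missing today, so leave their places empty. Only when all of that is in place and let go, slide the orange lock tab on the clamp box fully aside, press the red button it was covering all the way in, let it up, and slide the tab back over the button. Leave the other things on the bench alone.

Things in the scene. Friction and masses are not known exactly. Their poses are not given: they have to be found in the camera images.
- comb_red_mid (a point): Centre of the aluminium comb with red ends and top: 110 mm long (x), 46 wide (y), 42 high (z up; point 21 above its tooth tips). Grip the bar, its upper 26 mm, across the 46. Below it five steel teeth, 8 mm along x, 44 along y, 16 long, round-tipped, 22 pitch about the middle. Stands on its teeth; a half turn makes no difference. 180 g. May be absent.
- comb_yellow_mid (a point): Centre of the aluminium comb with yellow ends and top: 110 mm long (x), 46 wide (y), 42 high (z up; point 21 above its tooth tips). Grip the bar, its upper 26 mm, across the 46. Below it five steel teeth, 8 mm along x, 44 along y, 16 long, round-tipped, 22 pitch about the middle. Stands on its teeth; a half turn makes no difference. 180 g. May be absent.
- comb_blue_mid (a point): Centre of the aluminium comb with blue ends and top: 110 mm long (x), 46 wide (y), 42 high (z up; point 21 above its tooth tips). Grip the bar, its upper 26 mm, across the 46. Below it five steel teeth, 8 mm along x, 44 along y, 16 long, round-tipped, 22 pitch about the middle. Stands on its teeth; a half turn makes no difference. 180 g. May be absent.
- row_red (a point): Middle of the slot row with red end marks, on top of the fixed jig block (130 x 235 mm, 30 high). x runs along the row: five slots, 11 mm along x, 48 along y, 22 deep, 22 pitch about this point. Rows 85 mm apart (red at +y, yellow middle, blue at -y). A comb fully home rests its bar on the top face, its centre 5 mm above this point.
- row_yellow (a point): Middle of the slot row with yellow end marks, on top of the fixed jig block (130 x 235 mm, 30 high). x runs along the row: five slots, 11 mm along x, 48 along y, 22 deep, 22 pitch about this point. Rows 85 mm apart (red at +y, yellow middle, blue at -y). A comb fully home rests its bar on the top face, its centre 5 mm above this point.
- row_blue (a point): Middle of the slot row with blue end marks, on top of the fixed jig block (130 x 235 mm, 30 high). x runs along the row: five slots, 11 mm along x, 48 along y, 22 deep, 22 pitch about this point. Rows 85 mm apart (red at +y, yellow middle, blue at -y). A comb fully home rests its bar on the top face, its centre 5 mm above this point.
- saddle_a_mid (a point): Centre of a green saddle (two alike): rigid padded inverted U, open below and at both ends, 42 mm wide over its legs (x), 60 long (y), 60 high (z up; point half-way). Legs 6 thick with a 30 mm gap between, top 6 thick. Stands on its legs; grip across the 42. A half turn makes no difference. 120 g. May be absent.
- saddle_b_mid (a point): Centre of a green saddle (two alike): rigid padded inverted U, open below and at both ends, 42 mm wide over its legs (x), 60 long (y), 60 high (z up; point half-way). Legs 6 thick with a 30 mm gap between, top 6 thick. Stands on its legs; grip across the 42. A half turn makes no difference. 120 g. May be absent.
- bar_mid (a point): Middle of the fixed horizontal steel bar, on its axis, 130 mm above the bench. 20 mm diameter, along y, 264 mm clear between two 16 mm posts that rise 8 mm above the axis (feet 50 x 40 mm, 140 mm either side). A hanging saddle's centre is 14 mm below the bar's axis.
- tab_fin (a point): Middle of the upright orange fin of the lock tab on the grey clamp box (100 x 160 mm, fixed). Fin 12 mm thick (y), 32 long (x), 30 high (z; 15 up and down from here, 93 mm above the bench), on a 4 mm orange plate 74 x 48 mm. Pinch it across its thickness from above, or push it. The tab slides along +y of this frame to uncover the button.
- lock_tab (a joint): Slide of the lock tab, m: 0 = right over the button (locked), 0.065 = fully aside. Stays where it is left; about 1.5 N to slide.
- clamp_button (a joint): Travel of the red clamp button, m: 0 = up, 0.006 = fully pressed; springs back; about 5 N fully down. The lock tab's plate lies over it while locked.
- clamp_button_top (a point): Middle of the top of the round red button (32 mm across); moves with it. z up; it stands between two dark rails 60 mm apart, 74 mm above the bench, that run along the slide.
- rivet_jar: Bystander: clear jar with a blue cap, 60 mm wide, 75 mm tall, at the far side; to be left alone.
- screwdriver: Bystander: screwdriver lying at the far side; to be left alone.
- hammer: Bystander: hammer lying at the right, near the red toolbox; to be left alone.
- tape_roll: Bystander: blue ring of tape, 90 mm wide, 25 mm high, at the right; to be left alone.
- mug: Bystander: white mug, 80 mm wide, 90 mm tall, at the left near the robot; to be left alone.
- primer_can: Bystander: spray can with a green label, 66 mm wide, 170 mm tall, at the right near the robot; to be left alone.
- wrench: Bystander: wrench lying at the left, near the robot; to be left alone.
Mind the look-alikes: they are no part of the job. Leave any pink look-alike of the part that bears saddle_b_mid alone.

How it is judged:
On the way, in this order (a step that is already met when the one before it is completed fails the run):
1. all present combs fully home in their own rows and all present saddles hanging on the bar, let go (horizontal distance between comb_red_mid and row_red below 0.005 m and z of comb_red_mid in the frame of row_red below 0.0075 m and angle between the x axis of comb_red_mid and the x axis of row_red, either way round below 0.08 rad and angle between each of comb_red_mid, comb_yellow_mid, comb_blue_mid's own z axis and vertical below 0.08 rad and horizontal distance between comb_yellow_mid and row_yellow below 0.005 m and z of comb_yellow_mid in the frame of row_yellow below 0.0075 m and angle between the x axis of comb_yellow_mid and the x axis of row_yellow, either way round below 0.08 rad and horizontal distance between comb_blue_mid and row_blue below 0.005 m and z of comb_blue_mid in the frame of row_blue below 0.0075 m and angle between the x axis of comb_blue_mid and the x axis of row_blue, either way round below 0.08 rad and x of saddle_a_mid in the frame of bar_mid between -0.012 and 0.012 m and y of saddle_a_mid in the frame of bar_mid between -0.11 and 0.11 m and z of saddle_a_mid in the frame of bar_mid between -0.022 and -0.006 m and angle between each of saddle_a_mid, saddle_b_mid's own z axis and vertical below 0.25 rad and x of saddle_b_mid in the frame of bar_mid between -0.012 and 0.012 m and y of saddle_b_mid in the frame of bar_mid between -0.11 and 0.11 m and z of saddle_b_mid in the frame of bar_mid between -0.022 and -0.006 m and contact force between each of comb_red, comb_yellow, comb_blue, saddle_a, saddle_b and the fingers below 0.05 N), for 0.2 s.
2. lock tab slid aside (value of joint lock_tab above 0.055 m), for 0.1 s.
3. clamp button pressed in (value of joint clamp_button above 0.0045 m), for 0.1 s.
At the end, for the whole second after the job is handed in: Present combs home in the rows of their colours (5 mm sideways, 2.5 mm proud, 0.08 rad), present saddles astride the bar between the posts (12 mm sideways, within 110 mm of its middle, tilt under 0.25 rad), all let go, saddles at rest, tab within 12 mm of closed, button up (all of step 1 and linear speed of each of saddle_a, saddle_b below 0.05 m/s and value of joint lock_tab below 0.012 m and value of joint clamp_button below 0.0015 m); the robot touches nothing.
It fails at once if a bystander moved more than 30 mm (distance of any of rivet_jar, screwdriver, hammer, tape_roll, mug, primer_can, wrench from where it was at the start of the episode above 0.03 m).
Of comb_red, comb_yellow, comb_blue only 2 to 3 are there at a start; the rules pass over those that are not, and their reading is None.
Of saddle_a, saddle_b only 1 to 2 are there at a start; the rules pass over those that are not, and their reading is None.
At some moment in a run one of comb_red, comb_yellow, comb_blue may be knocked a few centimetres aside while the robot is not near it.
Once in a run the grip may slacken for a moment while it holds something.
It also fails if it takes over 210 s, if anything falls off the work surface, if the arm or the gripper's body presses on something with over 40 N, if the wrist force passes 120 N, or if a joint passes its speed limit or range.

### The arm

A 6-joint arm with a two-finger parallel gripper is mounted at the origin on the work surface. World frame = base frame: x ahead of the robot, y to its left, z up, the work surface at z = 0. Lengths are in m, angles in rad, forces in N, time in s.
With the tool pointing down it reaches from about 0.35 to 0.975 m from the base axis. Payload 4.9 kg.
Tool frame: the origin (TCP) lies midway between the tips of the shut fingers; the grasp point (between the pads) lies 19 mm behind it; z points along the fingers, y is the line along which they close (so a half turn about z gives the same grasp; the last joint's range is limited). The gripper opens to 85 mm and grips with 20 to 120 N. Pads are 22 mm wide; open, the fingers measure 114 mm over their backs; the gripper's body (76 mm by 85 mm) begins 54 mm behind the grasp point. The pads swing forward as they close: fully open they stand 13 mm farther back than shut.
Start: joints at [1.063, 0.053, 1.613, -0, 1.476, -0.119], TCP at [0.237, 0.578, 0.231] pointing down, gripper open.
Joint ranges: [-3.01, 3.01], [-1.01, 2.22], [0.06, 2.58], [-1.02, 4.17], [0.09, 2.62], [-3.14, 3.14]. Speed limits (rad/s): [2.57, 2.57, 3.14, 3.14, 3.14, 3.14].

### API

Orientations are given as a rotation vector (axis times angle).
In Python, from station import ctrl, optics, job gives the robot as it stands.
- The arm moves only by the shell command python3 -m jog 'ROWS' [OPENING] [FORCE]. ROWS is JSON, a list of rows, each a list of 2 entries, a list of its own where there are three numbers: the shift along the tool's x, y, z in m, then the turn, a rotation vector about the tool's x, y, z in rad. A call has 1 to 5 rows; each row is the pose to reach, as a shift and turn from the pose commanded when the call began, along the tool's axes at that moment; what a row does not reach only later rows make up. A row lasts 1/10 s, in which the tool goes at most 50 mm and 8.59 degrees, less where a joint would pass 70% of its speed; a pose out of reach is approached as far as the arm can. A call with a gripper value outside its range is refused whole. OPENING is the opening, from 0 (shut) to 1 (fully open), set as the call begins (- or left out, the last holds). The fingers move at their own pace and stop on an object; FORCE is the grip in N (left out, the last holds). Time passes only in rows, so rows that repeat a pose let the fingers close. It gives the time, the measured TCP pose, the force, the opening and the grip force at its end, in the units of the state.
- ctrl.get_obs(): the state, without advancing time (a new reading comes with each control period).
- optics.get_image(name): name is "scene" or "top"; returns a dict with "image" (480x640x3 uint8, blue, green, red), "fx", "fy", "cx", "cy" (pixels), "rvec" (rotation vector, rad) and "tvec" (3), from world to camera coordinates, as OpenCV has them. Camera axes: x right, y down, z forward; pixel columns grow to the right and rows downward; lengths in m; the calibration is good to about 2 mm. A picture is of the moment at which its call begins. There is no depth.
- job.finish_job(): hands the job in; it is judged then, once.
The state is a dict: "t": time; "q": joint angles; "dq": joint speeds; "effort": joint torques, N m; "tool_pos": TCP position; "tool_rot": TCP orientation; "contact_force": force on the tool from outside, world axes, zero at the start; "wrist_torque": the same for the moment, N m; "opening": finger opening in m; "grip_force": force on a finger pad.
Only numpy, scipy, OpenCV 4.12 (cv2) and the standard library are available. Lean on these libraries where they do the work, as an engineer would, in place of code of your own. Each camera call takes 0.05 s, during which the arm holds its last target. There are 200 camera calls.

## Working session

There is one attempt and no reset: what is moved stays moved. The work goes in short steps, Python scripts to look and compute and a shell command to move; the robot and the scene stay as the last step left them, time stands still between calls to the robot, and variables do not carry over. Pictures are saved under pics/ and viewed, at most 14 in all, crops included, and the job is handed in when it is done.

```bash
mkdir -p pics; cat > h.py <<'E'
import numpy as np,cv2
from scipy.spatial.transform import Rotation as R
from station import ctrl,optics,job
def snap(n,f=None,crop=None,s=1):
    d=optics.get_image(n); im=d["image"]
    np.savez('cam_'+n,**{k:np.array(v) for k,v in d.items()})
    if f:
        if crop: x0,y0,x1,y1=crop; im=im[y0:y1,x0:x1]
        cv2.imwrite('pics/'+f,cv2.resize(im,None,fx=s,fy=s,interpolation=cv2.INTER_CUBIC))
    return d
def px2w(n,u,v,z):
    d=np.load('cam_'+n+'.npz'); Rm=cv2.Rodrigues(d['rvec'])[0]; t=d['tvec'].ravel()
    r=Rm.T@np.array([(u-d['cx'])/d['fx'],(v-d['cy'])/d['fy'],1]); c=-Rm.T@t
    return c+r*(z-c[2])/r[2]
def w2px(n,p):
    d=np.load('cam_'+n+'.npz'); q=cv2.Rodrigues(d['rvec'])[0]@np.array(p)+d['tvec'].ravel()
    return np.array([d['fx']*q[0]/q[2]+d['cx'],d['fy']*q[1]/q[2]+d['cy']])
E
python3 - <<'E'
from h import *
for n in('top','scene'):
    d=snap(n,n+'0.png'); Rm=cv2.Rodrigues(np.array(d['rvec']))[0]; print(n,d['fx'],(-Rm.T@np.array(d['tvec']).ravel()).round(3),Rm.round(2).tolist())
o=ctrl.get_obs();print(o)
E
```

```text
top 455.90156175334556 [0.39  0.    1.486] [[-0.01, -1.0, 0.01], [-0.99, 0.0, -0.12], [0.12, -0.01, -0.99]]
scene 499.3742589445023 [ 1.45  -0.433  0.973] [[0.42, 0.91, 0.01], [0.59, -0.26, -0.76], [-0.69, 0.33, -0.64]]
{'t': 0.1, 'q': array([ 1.06301181e+00,  5.33033253e-02,  1.61415299e+00, -4.34640792e-06,
        1.47599886e+00, -1.18986734e-01]), 'dq': array([ 0.00126164, -0.0021913 , -0.00243248, -0.00057994,  0.00019292,
       -0.00095846]), 'effort': array([ 1.27878036e-03, -3.94899881e+01, -3.71365857e+01,  2.34805259e-05,
        3.93164344e-03,  4.42233727e-06]), 'tool_pos': array([0.23664061, 0.57786189, 0.23018043]), 'tool_rot': array([-6.06771761e-01, -3.08185710e+00,  2.78474059e-03]), 'contact_force': array([-0.26434261,  0.25642588, -0.17074204]), 'wrist_torque': array([-0.01551018,  0.01855807, -0.00225653]), 'grip_force': 0.0, 'opening': 0.0854072529096451}
```

View pics/top0.png

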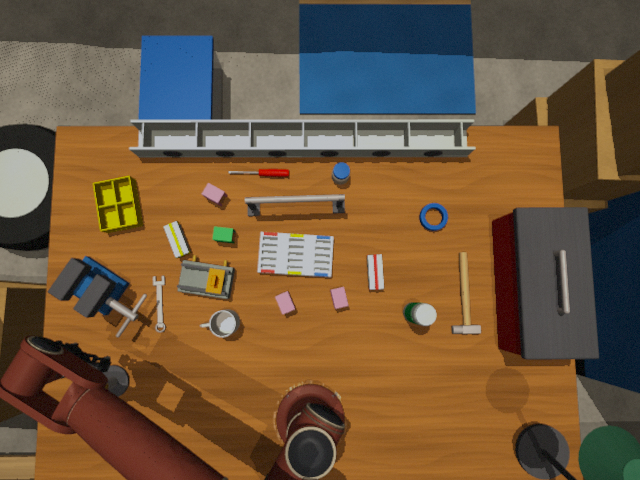

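View pics/scene0.png

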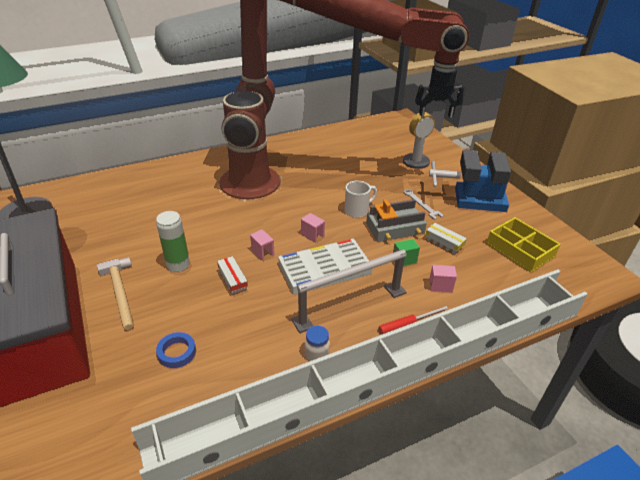

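The top view shows the red comb at (376,272), the yellow comb at (176,240), one green saddle at (223,235), the jig at (296,255), the bar at (295,200) and the clamp at (206,281). There is no blue comb, and the pink blocks are look-alikes. Next I'll take enlarged crops.

```bash
python3 - <<'E'
from h import *
snap('top','c1.png',(150,185,250,305),5); 
im=np.load('cam_top.npz')['image']
cv2.imwrite('pics/c2.png',cv2.resize(im[185:295,240:400],None,fx=5,fy=5,interpolation=cv2.INTER_CUBIC))
E
```

```text
(no output)
```

View pics/c1.png

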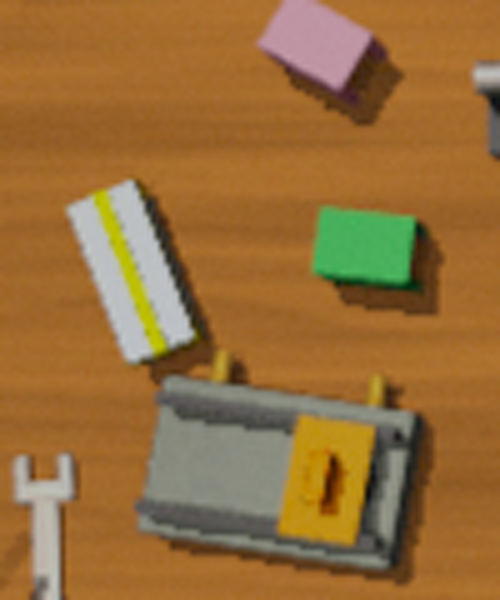

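View pics/c2.png

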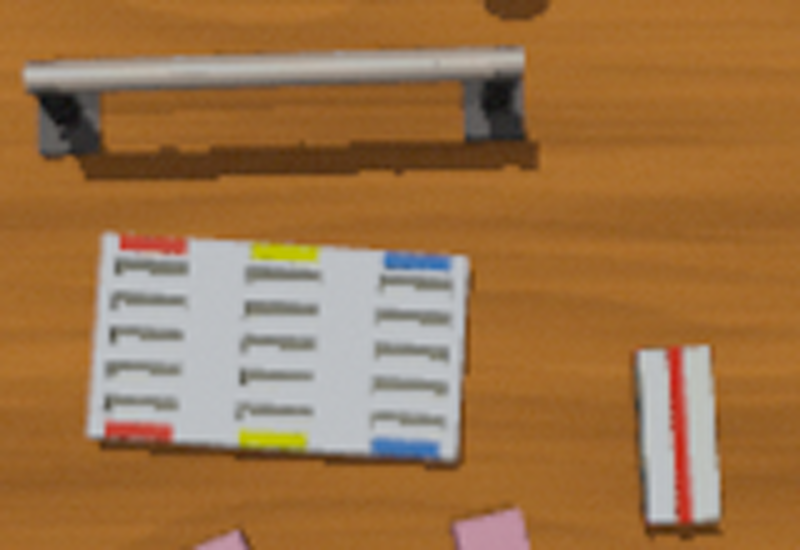

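```bash
cat > m.py <<'E'
from h import *
def pts(L,z,x0,y0,s=5,n='top'): return np.array([px2w(n,(u+.5)/s-.5+x0,(v+.5)/s-.5+y0,z) for u,v in L])
def rep(n,P):
    print(n,'c',P.mean(0).round(4),'sides',[(round(float(np.linalg.norm(P[i]-P[i-1])),4),round(float(np.degrees(np.arctan2(*(P[i]-P[i-1])[[1,0]]))),1)) for i in range(len(P))])
E
python3 - <<'E'
from m import *
rep('yel',pts([(67,208),(135,180),(195,338),(130,363)],.042,150,185))
rep('yel stripe',pts([(101,190),(155,352)],.042,150,185))
rep('saddle',pts([(320,207),(416,215),(409,279),(313,273)],.06,150,185))
rep('plate',pts([(298,414),(376,425),(357,543),(278,533)],.078,150,185))
rep('box',pts([(168,376),(418,411),(390,568),(138,525)],.07,150,185))
rep('jig',pts([(103,233),(468,257),(457,461),(88,437)],.03,240,185))
rep('rowred',pts([(153,244),(139,432)],.03,240,185))
rep('rowyel',pts([(285,253),(273,440)],.03,240,185))
rep('rowblu',pts([(417,262),(405,448)],.03,240,185))
rep('bar',pts([(25,76),(523,58)],.13,240,185))
rep('red',pts([(637,351),(709,346),(719,522),(646,524)],.042,240,185))
E
```

```text
yel c [0.5649 0.4223 0.042 ] sides [(0.1081, 23.4), (0.0462, -67.2), (0.1093, -158.1), (0.0435, 111.2)]
yel stripe c [0.5657 0.4247 0.042 ] sides [(0.1103, 19.8), (0.1103, -160.2)]
saddle c [0.5801 0.2717 0.06  ] sides [(0.042, -4.8), (0.0607, -95.0), (0.0408, 174.7), (0.0603, 86.2)]
plate c [0.4323 0.2884 0.078 ] sides [(0.0735, -8.3), (0.0485, -98.3), (0.0728, 171.8), (0.0487, 82.5)]
box c [0.4382 0.3202 0.07  ] sides [(0.0931, -9.8), (0.1565, -98.3), (0.0977, 170.8), (0.1574, 80.1)]
jig c [0.5166 0.0433 0.03  ] sides [(0.1313, -3.7), (0.2354, -94.0), (0.1313, 176.3), (0.2355, 86.0)]
rowred c [0.5228 0.1285 0.03  ] sides [(0.121, -3.9), (0.121, 176.1)]
rowyel c [0.5169 0.0434 0.03  ] sides [(0.1204, -3.7), (0.1204, 176.3)]
rowblu c [ 0.5111 -0.0411  0.03  ] sides [(0.1198, -4.1), (0.1198, 175.9)]
bar c [0.6776 0.0431 0.13  ] sides [(0.3013, 91.9), (0.3013, -88.1)]
red c [ 0.4579 -0.2094  0.042 ] sides [(0.1095, 1.9), (0.0461, -86.3), (0.1115, -178.1), (0.0462, 91.2)]
```

```bash
cat > go.py <<'E'
import sys
from h import *
# usage: go.py x y z yawdeg(tool x mod 180)
x,y,z,a=map(float,sys.argv[1:5]); o=ctrl.get_obs()
T=R.from_rotvec(o['tool_rot']); M=T.as_matrix()
cur=np.degrees(np.arctan2(M[1,0],M[0,0])); d=(a-cur+90)%180-90
G=R.from_euler('z',d,degrees=True)*R.from_rotvec(o['tool_rot'])
tgt=R.from_euler('z',a if abs((a-cur+180)%360-180)<91 else a+180,degrees=True)*R.from_rotvec([np.pi,0,0])
print('t',round(o['t'],2),'tcp',o['tool_pos'].round(4),'yaw',round(cur,2),'F',o['contact_force'].round(1),'open',round(o['opening'],4),'grip',round(o['grip_force'],1))
print('shift',(M.T@(np.array([x,y,z])-o['tool_pos'])).round(4),'rot',(T.inv()*tgt).as_rotvec().round(4),'q',o['q'].round(2))
E
python3 go.py 0.565 0.423 0.15 21.6; python3 go.py 0.565 0.423 0.016 21.6
```

```text
t 0.15 tcp [0.2367 0.5779 0.2303] yaw 157.73 F [-0.2  0.1 -0.2] open 0.0852 grip 0.0
shift [-0.3626 -0.0188  0.0803] rot [-0.0014 -0.0008 -0.7658] q [ 1.06  0.05  1.61  0.    1.48 -0.12]
t 0.15 tcp [0.2367 0.5779 0.2303] yaw 157.73 F [-0.2  0.1 -0.2] open 0.0852 grip 0.0
shift [-0.3626 -0.0186  0.2143] rot [-0.0014 -0.0008 -0.7658] q [ 1.06  0.05  1.61  0.    1.48 -0.12]
```

```bash
python3 -m jog '[[[-0.04,0,-0.02],[0,0,0]],[[-0.085,0,-0.02],[0,0,0]],[[-0.13,0,-0.02],[0,0,0]],[[-0.175,0,0],[0,0,0]],[[-0.22,-0.01,0.02],[0,0,0]]]' 1 40
python3 -m jog '[[[-0.045,0,0.02],[0,0,-0.14]],[[-0.09,-0.005,0.04],[0,0,-0.28]],[[-0.125,-0.009,0.06],[0,0,-0.42]],[[-0.143,-0.009,0.06],[0,0,-0.56]],[[-0.143,-0.009,0.06],[0,0,-0.70]]]'
python3 -m jog '[[[0,0,0],[0,0,-0.066]],[[0,0,0],[0,0,-0.066]],[[0,0,0],[0,0,-0.066]],[[0,0,0],[0,0,-0.066]]]'
python3 go.py 0.565 0.423 0.016 21.6
```

```text
t: 0.65
tool_pos: [0.4385, 0.4856, 0.2116]
tool_rot: [0.606, 3.081, 0.003]
contact_force: [0.5, -0.4, -0.3]
opening: 0.0852
grip_force: 0.0
t: 1.15
tool_pos: [0.5672, 0.4209, 0.1492]
tool_rot: [0.49, -3.101, 0.002]
contact_force: [0.5, 0.1, -0.7]
opening: 0.0855
grip_force: 0.0
t: 1.55
tool_pos: [0.5652, 0.4234, 0.1513]
tool_rot: [0.588, -3.086, 0.0]
contact_force: [0.2, -0.9, -0.5]
opening: 0.0856
grip_force: 0.0
t 1.55 tcp [0.5652 0.4234 0.1513] yaw -158.43 F [ 0.2 -0.9 -0.5] open 0.0856 grip 0.0
shift [ 0.0003 -0.0003  0.1353] rot [-0.     -0.0002 -0.0005] q [ 0.54  0.29  1.48  0.    1.37 -1.41]
```

```bash
python3 -m jog '[[[0,0,0.04],[0,0,0]],[[0,0,0.08],[0,0,0]],[[0,0,0.11],[0,0,0]],[[0,0,0.125],[0,0,0]],[[0,0,0.135],[0,0,0]]]'
python3 -m jog '[[[0,0,0],[0,0,0]],[[0,0,0],[0,0,0]],[[0,0,0],[0,0,0]],[[0,0,0],[0,0,0]],[[0,0,0],[0,0,0]]]' 0.2 60
python3 -m jog '[[[0,0,0],[0,0,0]],[[0,0,0],[0,0,0]],[[0,0,-0.02],[0,0,0]],[[0,0,-0.05],[0,0,0]],[[0,0,-0.08],[0,0,0]]]' 0.2 60
python3 go.py 0.5170 0.0434 0.1 -3.85
```

```text
t: 2.05
tool_pos: [0.5648, 0.423, 0.015]
tool_rot: [0.588, -3.084, 0.001]
contact_force: [-0.1, -0.3, 0.3]
opening: 0.0855
grip_force: 0.0
t: 2.55
tool_pos: [0.5672, 0.4244, 0.0193]
tool_rot: [-0.588, 3.081, 0.003]
contact_force: [0.1, 0.8, 5.5]
opening: 0.0451
grip_force: 63.5
t: 3.05
tool_pos: [0.5646, 0.4227, 0.097]
tool_rot: [0.589, -3.084, 0.001]
contact_force: [0.6, 0.3, -1.8]
opening: 0.045
grip_force: 62.7
t 3.05 tcp [0.5646 0.4227 0.097 ] yaw -158.39 F [ 0.6  0.3 -1.8] open 0.045 grip 62.7
shift [ 0.1839 -0.3351 -0.0024] rot [-0.0009 -0.0022  0.4444] q [ 0.54  0.34  1.51 -0.    1.29 -1.41]
```

```bash
python3 -m jog '[[[0.02,-0.035,-0.02],[0,0,0]],[[0.04,-0.075,-0.02],[0,0,0.05]],[[0.06,-0.115,-0.02],[0,0,0.1]],[[0.08,-0.155,-0.02],[0,0,0.15]],[[0.10,-0.19,-0.02],[0,0,0.2]]]'
python3 go.py 0.5170 0.0434 0.1 -3.85
```

```text
t: 3.55
tool_pos: [0.5418, 0.2078, 0.1171]
tool_rot: [-0.274, 3.129, -0.001]
contact_force: [1.6, -0.3, -1.5]
opening: 0.0448
grip_force: 62.7
t 3.55 tcp [0.5418 0.2078 0.1171] yaw -169.98 F [ 1.6 -0.3 -1.5] open 0.0448 grip 62.7
shift [ 0.053  -0.1576  0.0172] rot [-4.000e-04  1.000e-04  2.422e-01] q [ 0.24  0.04  1.82 -0.    1.28 -1.51]
```

```bash
python3 -m jog '[[[0.012,-0.04,0],[0,0,0.06]],[[0.025,-0.08,0],[0,0,0.12]],[[0.04,-0.12,0.01],[0,0,0.18]],[[0.053,-0.157,0.017],[0,0,0.242]],[[0.053,-0.157,0.017],[0,0,0.242]]]'
python3 - <<'E'
from h import *
snap('scene','s1.png',(260,180,400,300),5.7)
E
python3 go.py 0.5170 0.0434 0.1 -3.85
```

```text
t: 4.05
tool_pos: [0.516, 0.0423, 0.0986]
tool_rot: [-0.111, -3.137, 0.002]
contact_force: [0.1, 0.4, -2.2]
opening: 0.0447
grip_force: 62.8
t 4.1 tcp [0.5169 0.0441 0.0993] yaw 176.08 F [ 0.6  0.8 -1.7] open 0.045 grip 62.8
shift [-0.0001 -0.0007 -0.0007] rot [ 0.     -0.0012 -0.0012] q [-0.06 -0.08  1.97  0.    1.25 -1.56]
```

View pics/s1.png

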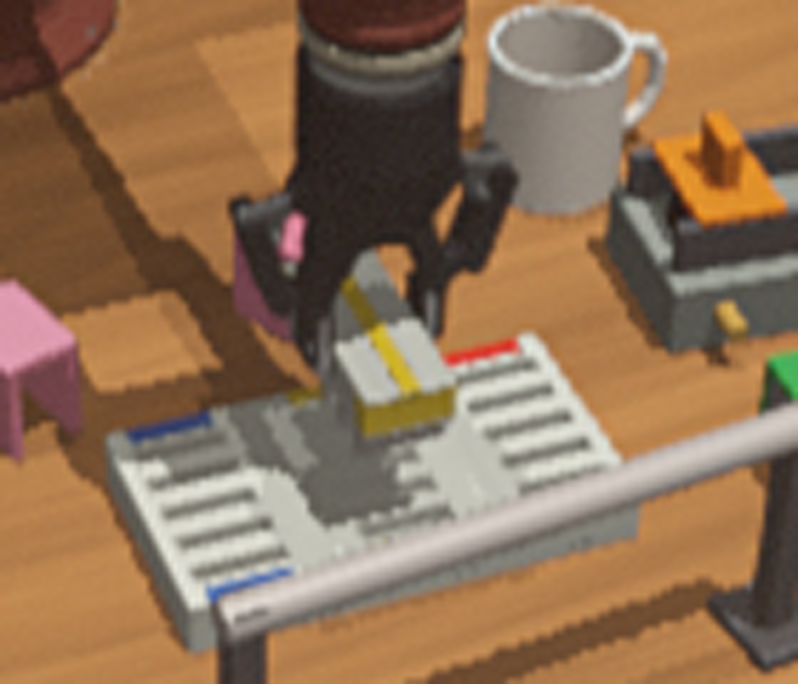

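```bash
python3 - <<'E'
from m import *
from scipy.optimize import least_squares
k=lambda u,v:np.array([(u+.5)/5.7-.5+260,(v+.5)/5.7-.5+180])
o=ctrl.get_obs(); M=R.from_rotvec(o['tool_rot']).as_matrix(); ex=-M[:,0]; ey=np.array([-ex[1],ex[0],0])
c=np.array([o['tool_pos'][0],o['tool_pos'][1],0])
obs=[(360,403,-.023,0),(454,387,.023,0),(365,437,-.023,-.026),(453,420,.023,-.026)]
f=lambda p:np.concatenate([w2px('scene',c+ex*(.055+p[0])+ey*(y+p[2])+np.array([0,0,p[1]+dz]))-k(u,v) for u,v,y,dz in obs])
s=least_squares(f,[0,.12,0]);print('dx,ztop,dy',s.x.round(4),'res px',s.fun.round(2),'tcp z',o['tool_pos'][2])
rep('jig scene',pts([(110,437),(525,335),(637,512),(190,625)],.03,260,180,5.7,'scene'))
for nm,e in(('red',(.5228,.1285)),('yel',(.517,.0434)),('blu',(.5111,-.0411))):
    for sx in(-.06,.06): p=w2px('scene',[e[0]+sx*np.cos(.067),e[1]-sx*np.sin(.067),.03]); print(nm,sx,((p+.5-[260,180])*5.7-.5).round(0))
E
```

```text
dx,ztop,dy [-0.0541  0.0723  0.0201] res px [ 0.92 -0.13 -0.25 -1.02 -0.19  0.95 -0.49  0.21] tcp z 0.09931059915600549
jig scene c [0.5225 0.0419 0.03  ] sides [(0.1385, 173.8), (0.2282, 86.6), (0.1428, -5.7), (0.2292, -94.4)]
red -0.06 [476. 354.]
red 0.06 [575. 502.]
yel -0.06 [323. 391.]
yel 0.06 [413. 544.]
blu -0.06 [165. 429.]
blu 0.06 [247. 586.]
```

```bash
python3 - <<'E'
from m import *
from scipy.optimize import least_squares
k=lambda u,v:np.array([(u+.5)/5.7-.5+260,(v+.5)/5.7-.5+180])
o=ctrl.get_obs(); M=R.from_rotvec(o['tool_rot']).as_matrix(); ex=-M[:,0]; ey=np.array([-ex[1],ex[0],0]);print(ex,ey)
c=np.array([o['tool_pos'][0],o['tool_pos'][1],0])
obs=[(360,403,-.023,0),(454,387,.023,0),(365,437,-.023,-.026),(453,420,.023,-.026)]
f=lambda p:np.concatenate([w2px('scene',c+ex*(.055+p[0])+ey*y+np.array([0,0,p[1]+dz]))-k(u,v) for u,v,y,dz in obs])
s=least_squares(f,[0,.12]);print('dx,ztop',s.x.round(4),'res px',s.fun.round(2))
for ex_ in(-.055,.055):
  for y in(-.023,.023):
   p=w2px('scene',c+ex*ex_+ey*y+np.array([0,0,.124]));print(ex_,y,((p+.5-[260,180])*5.7-.5).round(0))
p=w2px('scene',c+[0,0,o['tool_pos'][2]]);print('tcp',((p+.5-[260,180])*5.7-.5).round(0))
E
```

```text
[ 0.9976601  -0.06835855 -0.00119637] [0.06835855 0.9976601  0.        ]
dx,ztop [-0.0094  0.1148] res px [ 0.53 -0.21  0.11 -1.28 -0.59  1.21 -0.16  0.3 ]
-0.055 -0.023 [287. 260.]
-0.055 0.023 [375. 240.]
0.055 -0.023 [371. 399.]
0.055 0.023 [464. 377.]
tcp [372. 357.]
```

```bash
python3 -m jog '[[[0,0,0.02],[0,0,0]],[[0,0,0.035],[0,0,0]],[[0,0,0.045],[0,0,0]],[[0,0,0.045],[0,0,0]],[[0,0,0.045],[0,0,0]]]'
python3 - <<'E'
from h import *
snap('scene','s2.png',(290,230,370,290),10)
E
python3 go.py 0.5170 0.0434 0.031 -3.85
```

```text
t: 4.6
tool_pos: [0.5179, 0.0464, 0.0544]
tool_rot: [-0.1, -3.14, -0.0]
contact_force: [-0.1, -0.7, -1.9]
opening: 0.0453
grip_force: 62.8
t 4.65 tcp [0.5184 0.0463 0.0549] yaw 176.33 F [ 0.8  0.4 -2.5] open 0.0448 grip 62.8
shift [ 0.0012 -0.003   0.0239] rot [0.     0.0007 0.0031] q [-0.05 -0.02  2.    0.    1.16 -1.56]
```

View pics/s2.png

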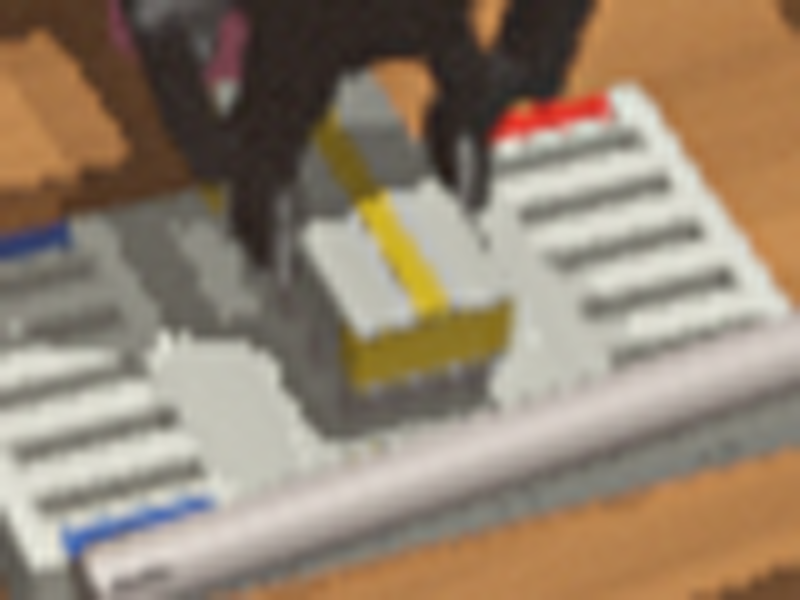

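```bash
cat > fit.py <<'E'
from m import *
from scipy.optimize import least_squares
def fit(obs,row,off,s,yaw=-3.85,sx=1):
    # obs: (u,v,yloc,zloc from top) at +x end; solves comb centre in row frame (dx,dy) for given ztop, and free
    k=lambda u,v:np.array([(u+.5)/s-.5+off[0],(v+.5)/s-.5+off[1]])
    a=np.radians(yaw); ex=np.array([np.cos(a),np.sin(a),0]); ey=np.array([-ex[1],ex[0],0]); c=np.array([*row,0])
    g=lambda p,z:np.concatenate([w2px('scene',c+ex*(.055*sx+p[0])+ey*(y+p[1])+np.array([0,0,z+dz]))-k(u,v) for u,v,y,dz in obs])
    for z in (.068,.072,.076,.080):
        r=least_squares(lambda p:g(p,z),[0,0]); print(z,'dx,dy mm',(r.x*1e3).round(1),'cost',round(r.cost,2))
    r=least_squares(lambda p:g(p,p[2]),[0,0,.076]);print('free',(r.x*1e3).round(1))
E
python3 - <<'E'
from fit import *
fit([(347,338,-.023,0),(513,302,.023,0),(352,390,-.023,-.026),(508,349,.023,-.026)],(.5170,.0434),(290,230),10)
o=ctrl.get_obs(); print(o['t'],o['tool_pos'],o['dq'].round(3))
for nm,e in(('red',(.5228,.1285)),('blu',(.5111,-.0411))):
    for sx in(-.06,.06): p=w2px('scene',[e[0]+sx*np.cos(.067),e[1]-sx*np.sin(.067),.03]); print(nm,sx,((p+.5-[290,230])*10-.5).round(0))
E
```

```text
0.068 dx,dy mm [-10.5   7. ] cost 2.52
0.072 dx,dy mm [-6.5  5.2] cost 2.55
0.076 dx,dy mm [-2.5  3.3] cost 2.59
0.08 dx,dy mm [1.5 1.5] cost 2.64
free [-31.2  16.4  47.3]
4.65 [0.51840487 0.04627875 0.05491965] [-0.004 -0.007 -0.008 -0.001 -0.001 -0.   ]
red -0.06 [536. 122.]
red 0.06 [708. 381.]
blu -0.06 [-10. 252.]
blu 0.06 [134. 529.]
```

```bash
python3 - <<'E'
from fit import *
for i in range(6):
    optics.get_image('top'); o=ctrl.get_obs(); print(o['t'],(o['tool_pos']*1e3).round(1),o['tool_rot'].round(4),o['q'].round(4),o['contact_force'].round(1))
fit([(338,343.5,-.023,0),(504,307.5,.023,0),(343,395.5,-.023,-.026),(499,354.5,.023,-.026)],(.5170,.0434),(290,230),10)
E
```

```text
4.7 [518.6  46.2  55.2] [ 0.1009  3.1386 -0.    ] [-0.0542 -0.0164  1.9948  0.      1.1619 -1.5607] [ 0.1  0.2 -2.3]
4.75 [518.7  46.1  55.3] [ 1.0100e-01  3.1384e+00 -1.0000e-04] [-0.0543 -0.0166  1.9948 -0.      1.1619 -1.5608] [ 0.5 -0.3 -1.8]
4.8 [518.7  46.   55.3] [ 0.1013  3.1384 -0.    ] [-0.0545 -0.0167  1.9949  0.      1.1618 -1.5608] [ 1.1  0.6 -1.8]
4.85 [518.6  46.   55.2] [ 0.1015  3.1386 -0.    ] [-0.0546 -0.0167  1.9951  0.      1.1618 -1.5608] [-0.6 -1.4 -1.9]
4.9 [518.4  45.9  55.1] [ 0.1016  3.1388 -0.    ] [-0.0547 -0.0166  1.9953  0.      1.1618 -1.5608] [-0.6 -0.9 -1.2]
4.95 [518.3  45.9  54.9] [ 0.1017  3.139  -0.    ] [-0.0547 -0.0165  1.9955  0.      1.1617 -1.5608] [-0.2  0.2 -2.3]
0.068 dx,dy mm [-9.3  3.8] cost 2.51
0.072 dx,dy mm [-5.3  2. ] cost 2.54
0.076 dx,dy mm [-1.3  0.2] cost 2.58
0.08 dx,dy mm [ 2.7 -1.6] cost 2.63
free [-31.4  13.9  45.9]
```

```bash
python3 -m jog '[[[0.001,-0.0015,0.004],[0,0,0]],[[0.001,-0.0015,0.008],[0,0,0]],[[0.001,-0.0015,0.012],[0,0,0]],[[0.001,-0.0015,0.016],[0,0,0]],[[0.001,-0.0015,0.016],[0,0,0]]]'
python3 go.py 0.5170 0.0434 0.031 -3.85
```

```text
t: 5.45
tool_pos: [0.5169, 0.0444, 0.0378]
tool_rot: [0.102, 3.14, -0.0]
contact_force: [2.7, -0.1, -4.3]
opening: 0.0446
grip_force: 62.7
t 5.45 tcp [0.5169 0.0444 0.0378] yaw 176.28 F [ 2.7 -0.1 -4.3] open 0.0446 grip 62.7
shift [-0.0001 -0.001   0.0068] rot [-0.      0.0003  0.0022] q [-0.06  0.01  2.01 -0.    1.13 -1.56]
```

```bash
python3 -m jog '[[[0,0,0.003],[0,0,0]],[[0,0,0.006],[0,0,0]],[[0,0,0.009],[0,0,0]],[[0,0,0.009],[0,0,0]]]'
python3 go.py 0.5170 0.0434 0.031 -3.85
```

```text
t: 5.85
tool_pos: [0.517, 0.0445, 0.0333]
tool_rot: [-0.101, -3.137, 0.001]
contact_force: [-14.8, 0.5, 25.4]
opening: 0.0445
grip_force: 66.1
t 5.85 tcp [0.517  0.0445 0.0333] yaw 176.31 F [-14.8   0.5  25.4] open 0.0445 grip 66.1
shift [-0.0001 -0.0011  0.0023] rot [-0.0005 -0.0031  0.0027] q [-0.06  0.02  2.   -0.    1.12 -1.56]
```

```bash
python3 -m jog '[[[0.001,0,-0.003],[0,0,0]],[[0.001,0,-0.003],[0,0,0]],[[0.001,0,-0.003],[0,0,0]],[[0.001,0,-0.003],[0,0,0]]]' 0.75
python3 -m jog '[[[0,0,-0.02],[0,0,0]],[[0,0,-0.05],[0,0,0]],[[0,0,-0.09],[0,0,0]],[[0,0,-0.12],[0,0,0]]]' 
python3 - <<'E'
from h import *
snap('scene','s3.png',(290,220,380,287),8.8)
E
python3 go.py .5801 .2717 .12 85.5
```

```text
t: 6.25
tool_pos: [0.5155, 0.0446, 0.0319]
tool_rot: [-0.102, -3.139, -0.0]
contact_force: [0.4, -0.8, 0.6]
opening: 0.064
grip_force: 0.0
t: 6.65
tool_pos: [0.5161, 0.0445, 0.1541]
tool_rot: [0.102, 3.139, -0.0]
contact_force: [0.5, 0.3, 0.3]
opening: 0.0638
grip_force: 0.0
t 6.7 tcp [0.5193 0.0444 0.1599] yaw 176.29 F [ 2.4 -0.4  2.8] open 0.064 grip 0.0
shift [-0.0456  0.2307  0.0404] rot [0.0079 0.0076 1.5846] q [-0.06 -0.15  1.93  0.    1.35 -1.56]
```

View pics/s3.png

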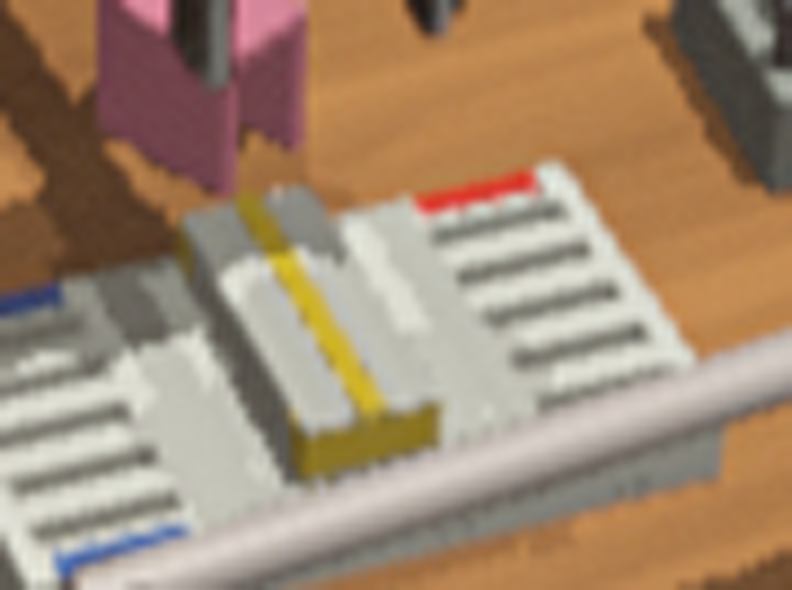

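The yellow comb is flush home: its bar sits on the block and no teeth show. Next is the red comb, after confirming it is still where I measured it.

```bash
cat > redc.py <<'E'
from h import *
snap('top'); im=np.load('cam_top.npz')['image'].astype(int)
b,g,r=im[...,0],im[...,1],im[...,2]
m=((r>130)&(g<90)&(b<90)); 
n,l,st,ce=cv2.connectedComponentsWithStats(m.astype(np.uint8))
for i in range(1,n):
    if st[i,4]>15 and st[i,0]>240 and st[i,0]<460:
        ys,xs=np.nonzero(l==i); P=np.array([px2w('top',u,v,.042)[:2] for u,v in zip(xs,ys)]); w,V=np.linalg.eigh(np.cov(P.T)); d=V[:,1]
        print(st[i],P.mean(0).round(4),'ang',round(float(np.degrees(np.arctan2(d[1],d[0]))%180),1),'len',round(float(np.sqrt(12*w[1])),3))
E
python3 redc.py
python3 go.py .458 -.2094 .1 2
```

```text
[258 168  32   8 213] [0.7838 0.1136] ang 88.0 len 0.097
[282 205  16   2  21] [0.6719 0.0628] ang 91.7 len 0.049
[260 228  11  61 352] [0.4979 0.1386] ang 175.7 len 0.188
[273 231  34  10 259] [0.5732 0.0622] ang 86.8 len 0.104
[306 232   9  60 342] [ 0.491  -0.0024] ang 176.8 len 0.186
[374 254   5  36  78] [ 0.457  -0.2099] ang 2.3 len 0.116
[272 276  24   8  80] [0.4362 0.082 ] ang 91.1 len 0.073
[281 288   8   4  26] [0.403  0.0781] ang 93.0 len 0.022
[246 404   5   8  16] [0.0467 0.1858] ang 10.5 len 0.02
t 6.75 tcp [0.5191 0.0444 0.1579] yaw 176.29 F [ 0.3  0.3 -0.2] open 0.0641 grip 0.0
shift [ 0.0451 -0.2572  0.0574] rot [-0.0004  0.0096 -0.0997] q [-0.06 -0.15  1.93  0.    1.35 -1.56]
```

```bash
python3 -m jog '[[[0.008,-0.045,0],[0,0,0]],[[0.016,-0.09,0],[0,0,0]],[[0.025,-0.135,0],[0,0,-0.03]],[[0.034,-0.18,0.02],[0,0,-0.06]],[[0.04,-0.22,0.04],[0,0,-0.10]]]' 1 60
python3 -m jog '[[[0,-0.02,0.01],[0,0,0]],[[0.003,-0.037,0.02],[0,0,0]],[[0.003,-0.037,0.02],[0,0,0]],[[0.003,-0.037,0.02],[0,0,0]],[[0.003,-0.037,0.02],[0,0,0]]]'
python3 go.py .458 -.2096 .017 2.1
```

```text
t: 7.25
tool_pos: [0.4608, -0.1742, 0.1115]
tool_rot: [-0.057, 3.141, -0.001]
contact_force: [0.9, 0.0, 0.2]
opening: 0.0855
grip_force: 0.0
t: 7.75
tool_pos: [0.4601, -0.2088, 0.0923]
tool_rot: [0.056, -3.141, -0.001]
contact_force: [0.2, 0.1, 0.7]
opening: 0.086
grip_force: 0.0
t 7.75 tcp [ 0.4601 -0.2088  0.0923] yaw -177.94 F [0.2 0.1 0.7] open 0.086 grip 0.0
shift [ 0.0021 -0.0008  0.0753] rot [ 0.0004 -0.0001 -0.0007] q [-0.57 -0.11  2.01  0.    1.24 -2.18]
```

```bash
python3 -m jog '[[[0.002,-0.001,0.03],[0,0,0]],[[0.002,-0.001,0.05],[0,0,0]],[[0.002,-0.001,0.065],[0,0,0]],[[0.002,-0.001,0.075],[0,0,0]],[[0.002,-0.001,0.075],[0,0,0]]]'
python3 -m jog '[[[0,0,0],[0,0,0]],[[0,0,0],[0,0,0]],[[0,0,0],[0,0,0]],[[0,0,0],[0,0,0]],[[0,0,0],[0,0,0]]]' 0.2 60
python3 -m jog '[[[0,0,0],[0,0,0]],[[0,0,0],[0,0,0]],[[0,0,0],[0,0,0]]]'
python3 -m jog '[[[0,0,-0.02],[0,0,0]],[[0,0,-0.05],[0,0,0]],[[0,0,-0.09],[0,0,0]],[[0,0,-0.09],[0,0,0]]]'
python3 go.py 0.5227 0.1286 0.1 -3.85
```

```text
t: 8.25
tool_pos: [0.4574, -0.2097, 0.0162]
tool_rot: [0.056, -3.139, -0.002]
contact_force: [-0.2, -0.7, -0.4]
opening: 0.0855
grip_force: 0.0
t: 8.75
tool_pos: [0.4592, -0.2113, 0.0189]
tool_rot: [-0.055, 3.139, -0.002]
contact_force: [0.3, 1.4, 6.4]
opening: 0.045
grip_force: 63.4
t: 9.05
tool_pos: [0.4592, -0.2113, 0.0189]
tool_rot: [-0.055, 3.139, -0.002]
contact_force: [0.1, 0.2, 5.4]
opening: 0.0451
grip_force: 63.4
t: 9.45
tool_pos: [0.4612, -0.2126, 0.1132]
tool_rot: [-0.055, 3.132, -0.009]
contact_force: [1.2, -0.4, -0.3]
opening: 0.0448
grip_force: 67.7
t 9.45 tcp [ 0.4612 -0.2126  0.1132] yaw -177.98 F [ 1.2 -0.4 -0.3] open 0.0448 grip 67.7
shift [-0.0734  0.3389  0.0118] rot [-0.0057  0.0089  0.1024] q [-0.58 -0.13  2.   -0.    1.27 -2.18]
```

```bash
python3 -m jog '[[[-0.01,0.045,0],[0,0,0]],[[-0.02,0.09,0],[0,0,0.02]],[[-0.03,0.135,0],[0,0,0.04]],[[-0.04,0.18,0],[0,0,0.07]],[[-0.05,0.225,0],[0,0,0.1]]]'
python3 go.py 0.5227 0.1286 0.1 -3.85
```

```text
t: 9.95
tool_pos: [0.4992, 0.0179, 0.1062]
tool_rot: [-0.104, -3.138, 0.0]
contact_force: [2.5, -0.9, -1.9]
opening: 0.045
grip_force: 67.6
t 9.95 tcp [0.4992 0.0179 0.1062] yaw 176.2 F [ 2.5 -0.9 -1.9] open 0.045 grip 67.6
shift [-0.0161  0.112   0.0061] rot [-0.0001 -0.0015  0.0008] q [-0.11 -0.14  2.01 -0.    1.27 -1.62]
```

```bash
python3 -m jog '[[[-0.006,0.045,0],[0,0,0]],[[-0.012,0.085,0],[0,0,0]],[[-0.016,0.112,0.02],[0,0,0]],[[-0.016,0.112,0.035],[0,0,0]],[[-0.016,0.112,0.046],[0,0,0]]]'
python3 -m jog '[[[0,0,0],[0,0,0]],[[0,0,0],[0,0,0]],[[0,0,0],[0,0,0]],[[0,0,0],[0,0,0]],[[0,0,0],[0,0,0]]]'
python3 go.py 0.5225 0.129 0.0333 -3.7
```

```text
t: 10.45
tool_pos: [0.5215, 0.1269, 0.0587]
tool_rot: [-0.099, -3.136, 0.002]
contact_force: [-0.8, 0.5, -1.6]
opening: 0.0448
grip_force: 67.6
t: 10.95
tool_pos: [0.5239, 0.1265, 0.0623]
tool_rot: [0.103, 3.138, 0.0]
contact_force: [-0.2, -0.2, -1.0]
opening: 0.0448
grip_force: 67.6
t 10.95 tcp [0.5239 0.1265 0.0623] yaw 176.25 F [-0.2 -0.2 -1. ] open 0.0448 grip 67.6
shift [0.0016 0.0024 0.029 ] rot [ 0.0002  0.0015 -0.0009] q [ 0.1   0.02  1.95 -0.    1.18 -1.41]
```

```bash
python3 -m jog '[[[0.0015,0.0025,0.006],[0,0,0]],[[0.0015,0.0025,0.011],[0,0,0]],[[0.0015,0.0025,0.015],[0,0,0]],[[0.0015,0.0025,0.019],[0,0,0]],[[0.0015,0.0025,0.022],[0,0,0]]]'
python3 go.py 0.5225 0.129 0.0333 -3.7
```

```text
t: 11.45
tool_pos: [0.5216, 0.1294, 0.0387]
tool_rot: [-0.102, -3.139, 0.0]
contact_force: [0.5, -0.2, -1.9]
opening: 0.0447
grip_force: 67.7
t 11.45 tcp [0.5216 0.1294 0.0387] yaw 176.29 F [ 0.5 -0.2 -1.9] open 0.0447 grip 67.7
shift [-0.0009 -0.0003  0.0054] rot [-0.0002 -0.0009 -0.0001] q [ 0.1   0.05  1.96 -0.    1.13 -1.4 ]
```

```bash
python3 -m jog '[[[0,0,0.003],[0,0,0]],[[0,0,0.006],[0,0,0]],[[0,0,0.008],[0,0,0]],[[0,0,0.008],[0,0,0]]]'
python3 go.py 0.5225 0.129 0.0333 -3.7
```

```text
t: 11.85
tool_pos: [0.5221, 0.1294, 0.0329]
tool_rot: [-0.102, -3.139, 0.001]
contact_force: [-6.3, -0.0, 9.2]
opening: 0.0446
grip_force: 68.8
t 11.85 tcp [0.5221 0.1294 0.0329] yaw 176.29 F [-6.3 -0.   9.2] open 0.0446 grip 68.8
shift [-0.0004 -0.0004 -0.0004] rot [-0.0004 -0.0011 -0.0002] q [ 0.1   0.06  1.96 -0.    1.12 -1.4 ]
```

```bash
python3 -m jog '[[[0,0,-0.001],[0,0,0]],[[0,0,-0.001],[0,0,0]],[[0,0,-0.001],[0,0,0]],[[0,0,-0.001],[0,0,0]]]' 0.75
python3 -m jog '[[[0,0,-0.02],[0,0,0]],[[0,0,-0.05],[0,0,0]],[[0,0,-0.09],[0,0,0]],[[0,0,-0.12],[0,0,0]],[[0,0,-0.12],[0,0,0]]]' 
python3 - <<'E'
from h import *
snap('scene','s4.png',(280,210,430,310),5.3)
d=snap('top'); im=d['image'].astype(int)
m=((im[...,1]>im[...,2]+50)&(im[...,1]>im[...,0]+40)); m[:,:190]=0;m[:,260:]=0;m[210:260]*=True;m[:210]=0;m[260:]=0
ys,xs=np.nonzero(m);P=np.array([px2w('top',u,v,.06)[:2] for u,v in zip(xs,ys)]);print(len(xs),P.mean(0),xs.min(),xs.max(),ys.min(),ys.max())
r=cv2.minAreaRect(P.astype(np.float32)*1000);print(r)
E
python3 go.py .5801 .2717 .15 85.5
```

```text
t: 12.25
tool_pos: [0.522, 0.1294, 0.0323]
tool_rot: [-0.102, -3.14, 0.0]
contact_force: [-0.2, -0.3, -0.9]
opening: 0.0644
grip_force: 0.0
t: 12.75
tool_pos: [0.5254, 0.1298, 0.1584]
tool_rot: [0.101, 3.13, 0.002]
contact_force: [0.6, -0.0, 0.9]
opening: 0.0638
grip_force: 0.0
161 [0.57858588 0.28330803] 213 225 227 241
((578.39990234375, 283.5194091796875), (36.26991271972656, 44.25971603393555), 86.28292083740234)
t 12.85 tcp [0.5224 0.1295 0.1531] yaw 176.29 F [-0.4 -0.1 -0.4] open 0.064 grip 0.0
shift [-0.0484  0.1457  0.0032] rot [1.6000e-03 1.1000e-03 1.5845e+00] q [ 0.1  -0.09  1.89  0.    1.34 -1.4 ]
```

View pics/s4.png

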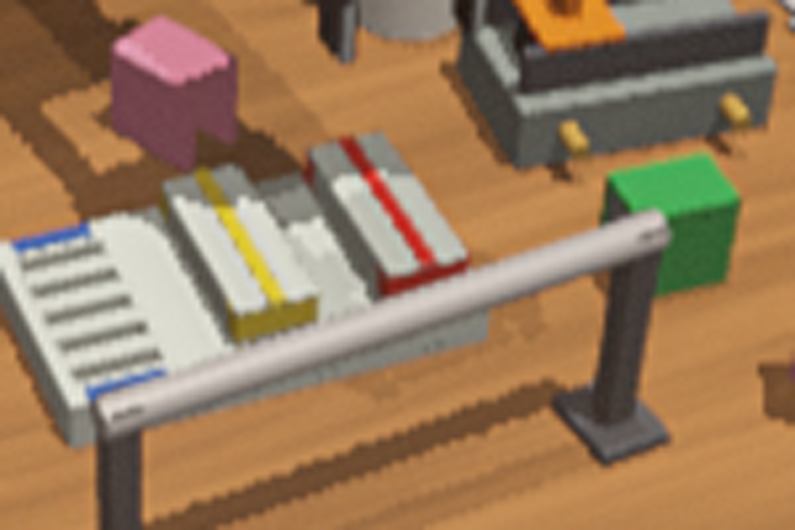

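Both combs are flush home. Now I'll fetch the green saddle, which stands square with its legs at ±x.

```bash
python3 -m jog '[[[-0.01,0.035,-0.02],[0,0,0.14]],[[-0.02,0.07,-0.02],[0,0,0.28]],[[-0.03,0.105,-0.02],[0,0,0.42]],[[-0.04,0.13,-0.02],[0,0,0.56]],[[-0.048,0.146,-0.02],[0,0,0.7]]]' 1 60
python3 -m jog '[[[0,0,0],[0,0,0.14]],[[0,0,0],[0,0,0.28]],[[0,0,0],[0,0,0.42]],[[0,0,0],[0,0,0.56]],[[0,0,0],[0,0,0.7]]]'
python3 -m jog '[[[0,0,0.01],[0,0,0.09]],[[0,0,0.03],[0,0,0.185]],[[0,0,0.05],[0,0,0.185]],[[0,0,0.05],[0,0,0.185]]]'
python3 go.py .5801 .2717 .025 85.5
```

```text
t: 13.35
tool_pos: [0.5784, 0.2735, 0.1694]
tool_rot: [-1.177, -2.909, 0.004]
contact_force: [-0.1, -0.0, 0.1]
opening: 0.0856
grip_force: 0.0
t: 13.85
tool_pos: [0.578, 0.2716, 0.1693]
tool_rot: [-2.106, -2.328, 0.007]
contact_force: [0.7, 0.6, -0.2]
opening: 0.0854
grip_force: 0.0
t: 14.25
tool_pos: [0.5756, 0.2707, 0.1159]
tool_rot: [-2.304, -2.129, 0.016]
contact_force: [-0.4, -0.9, 0.1]
opening: 0.0855
grip_force: 0.0
t 14.25 tcp [0.5756 0.2707 0.1159] yaw 85.48 F [-0.4 -0.9  0.1] open 0.0855 grip 0.0
shift [0.0017 0.0053 0.0909] rot [-0.0101  0.0043 -0.0004] q [ 0.32  0.18  1.67 -0.    1.3   0.4 ]
```

```bash
python3 -m jog '[[[0,0.003,0.03],[0,0,0]],[[0,0.003,0.06],[0,0,0]],[[0,0.003,0.08],[0,0,0]],[[0,0.003,0.09],[0,0,0]],[[0,0.003,0.09],[0,0,0]]]'
python3 -m jog '[[[0,0,0],[0,0,0]],[[0,0,0],[0,0,0]],[[0,0,0],[0,0,0]],[[0,0,0],[0,0,0]],[[0,0,0],[0,0,0]]]' 0.1 50
python3 -m jog '[[[0,0,0],[0,0,0]],[[0,0,0],[0,0,0]]]'
python3 -m jog '[[[0,0,-0.03],[0,0,0]],[[0,0,-0.07],[0,0,0]],[[0,0,-0.11],[0,0,0]],[[0,0,-0.15],[0,0,0]],[[0,0,-0.175],[0,0,0]]]'
python3 go.py .677 .06 .2 91.9
```

```text
t: 14.75
tool_pos: [0.5809, 0.2713, 0.0304]
tool_rot: [-2.306, -2.131, 0.006]
contact_force: [-0.5, -0.3, 0.2]
opening: 0.0857
grip_force: 0.0
t: 15.25
tool_pos: [0.5834, 0.2722, 0.0342]
tool_rot: [2.307, 2.131, 0.004]
contact_force: [-0.9, -0.1, 6.3]
opening: 0.0412
grip_force: 52.6
t: 15.45
tool_pos: [0.5834, 0.2722, 0.0343]
tool_rot: [2.307, 2.131, 0.004]
contact_force: [-0.7, -0.2, 4.9]
opening: 0.0411
grip_force: 52.6
t: 15.95
tool_pos: [0.5832, 0.272, 0.211]
tool_rot: [2.306, 2.131, 0.006]
contact_force: [0.1, -0.0, -1.3]
opening: 0.0412
grip_force: 51.9
t 15.95 tcp [0.5832 0.272  0.211 ] yaw 85.48 F [ 0.1 -0.  -1.3] open 0.0412 grip 51.9
shift [-0.204   0.1102  0.0111] rot [ 0.004  -0.0013 -0.1121] q [ 0.32  0.11  1.59 -0.    1.44  0.4 ]
```

```bash
python3 -m jog '[[[-0.035,0.02,0],[0,0,0]],[[-0.075,0.042,0],[0,0,0]],[[-0.115,0.064,0],[0,0,-0.04]],[[-0.155,0.086,0],[0,0,-0.08]],[[-0.18,0.1,0],[0,0,-0.112]]]'
python3 -m jog '[[[-0.02,0.008,0],[0,0,0]],[[-0.024,0.008,0],[0,0,0]],[[-0.024,0.008,0],[0,0,0]],[[-0.024,0.008,0],[0,0,0]]]'
python3 - <<'E'
from h import *
snap('scene','s5.png',(270,150,430,290),5)
E
python3 go.py .677 .06 .12 91.9
```

```text
t: 16.45
tool_pos: [0.6683, 0.0813, 0.2066]
tool_rot: [2.185, 2.257, -0.002]
contact_force: [0.1, 0.2, -1.4]
opening: 0.0412
grip_force: 51.9
t: 16.85
tool_pos: [0.6761, 0.0619, 0.2071]
tool_rot: [-2.183, -2.258, 0.0]
contact_force: [0.0, -0.1, -1.1]
opening: 0.0411
grip_force: 51.9
t 16.9 tcp [0.6761 0.0621 0.2073] yaw 91.97 F [ 0.5  0.2 -1.6] open 0.0408 grip 51.9
shift [-0.0022  0.0009  0.0873] rot [-0.0004 -0.0005  0.0013] q [-0.02  0.19  1.5   0.    1.45 -0.05]
```

View pics/s5.png

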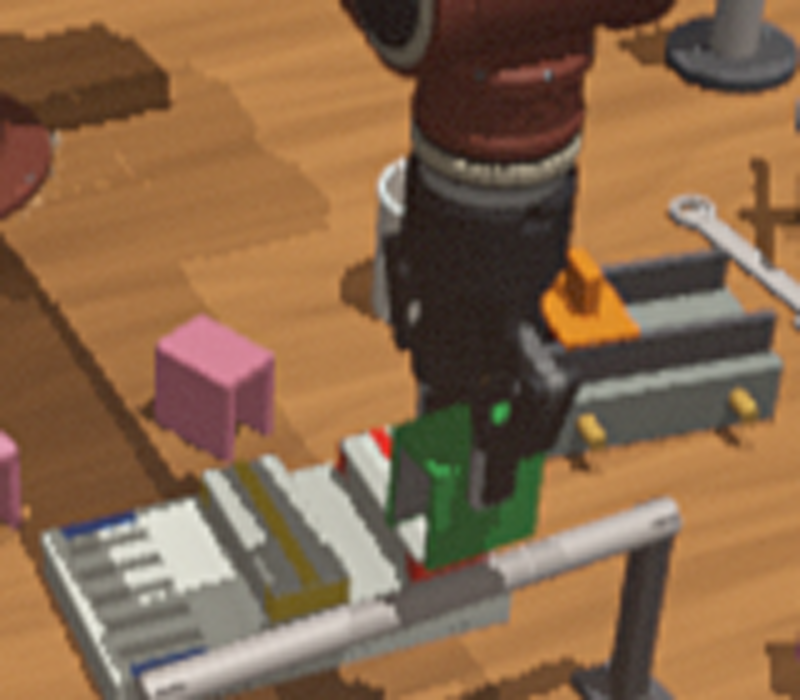

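The saddle is upright in the grip with its opening along the bar. Lowering it now.

```bash
python3 -m jog '[[[0,0.001,0.02],[0,0,0]],[[0,0.001,0.035],[0,0,0]],[[0,0.001,0.045],[0,0,0]],[[0,0.001,0.055],[0,0,0]],[[0,0.001,0.065],[0,0,0]]]'
python3 go.py .677 .06 .12 91.9
```

```text
t: 17.4
tool_pos: [0.6775, 0.061, 0.1417]
tool_rot: [-2.184, -2.258, 0.0]
contact_force: [0.5, -0.3, -1.1]
opening: 0.0411
grip_force: 51.9
t 17.4 tcp [0.6775 0.061  0.1417] yaw 91.91 F [ 0.5 -0.3 -1.1] open 0.0411 grip 51.9
shift [-0.001  -0.0005  0.0217] rot [-0.0001 -0.      0.0002] q [-0.02  0.25  1.55  0.    1.34 -0.05]
```

```bash
python3 -m jog '[[[0,0,0.006],[0,0,0]],[[0,0,0.012],[0,0,0]],[[0,0,0.017],[0,0,0]],[[0,0,0.022],[0,0,0]],[[0,0,0.022],[0,0,0]]]'
python3 go.py .677 .06 .12 91.9
```

```text
t: 17.9
tool_pos: [0.6779, 0.0607, 0.1206]
tool_rot: [2.184, 2.257, 0.001]
contact_force: [-0.4, 0.4, -1.1]
opening: 0.0412
grip_force: 51.9
t 17.9 tcp [0.6779 0.0607 0.1206] yaw 91.89 F [-0.4  0.4 -1.1] open 0.0412 grip 51.9
shift [-0.0006 -0.0009  0.0006] rot [ 0.0006  0.     -0.0003] q [-0.02  0.26  1.57  0.    1.31 -0.05]
```

```bash
python3 -m jog '[[[0,0,0.001],[0,0,0]],[[0,0,0.002],[0,0,0]],[[0,0,0.003],[0,0,0]],[[0,0,0.003],[0,0,0]]]'
python3 -m jog '[[[0,0,0],[0,0,0]],[[0,0,0],[0,0,0]],[[0,0,0],[0,0,0]],[[0,0,0],[0,0,0]],[[0,0,0],[0,0,0]]]' 0.75
python3 -m jog '[[[0,0,-0.02],[0,0,0]],[[0,0,-0.05],[0,0,0]],[[0,0,-0.09],[0,0,0]],[[0,0,-0.12],[0,0,0]],[[0,0,-0.12],[0,0,0]]]' 
python3 - <<'E'
from h import *
snap('scene','s6.png',(280,180,480,315),4)
E
python3 go.py .4323 .2884 .25 -8.3
```

```text
t: 18.3
tool_pos: [0.678, 0.0607, 0.1202]
tool_rot: [2.184, 2.257, 0.001]
contact_force: [-6.2, -0.5, 7.9]
opening: 0.0412
grip_force: 53.2
t: 18.8
tool_pos: [0.6775, 0.0607, 0.1171]
tool_rot: [-2.184, -2.258, 0.0]
contact_force: [0.5, -0.6, 0.4]
opening: 0.0638
grip_force: 0.0
t: 19.3
tool_pos: [0.6805, 0.0607, 0.2446]
tool_rot: [2.179, 2.252, 0.012]
contact_force: [0.7, -0.4, 0.7]
opening: 0.0641
grip_force: 0.0
t 19.35 tcp [0.6792 0.0608 0.2412] yaw 91.9 F [-0.5 -0.1 -0.2] open 0.0638 grip 0.0
shift [ 0.2357 -0.2392 -0.0104] rot [ 0.0052  0.0048 -1.3928] q [-0.02  0.17  1.46  0.    1.5  -0.05]
```

View pics/s6.png

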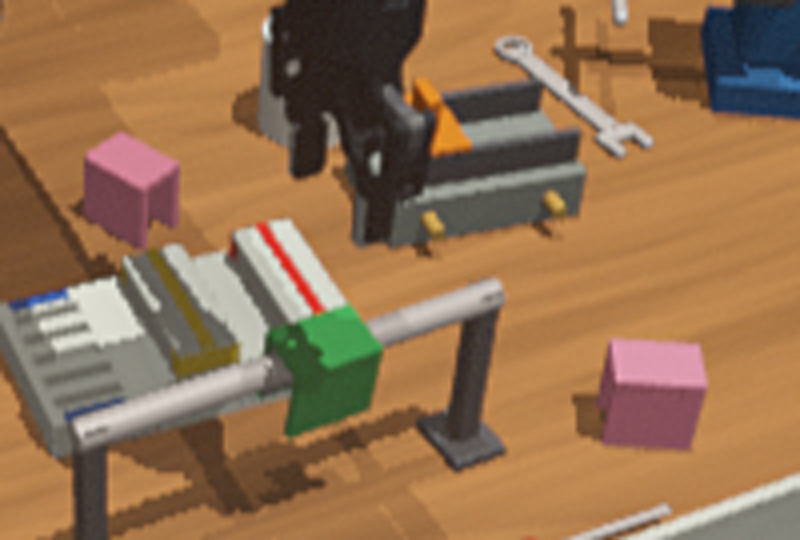

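The saddle hangs astride the bar and both combs are home. On to the lock tab.

```bash
python3 -m jog '[[[0.03,-0.03,0],[0,0,-0.14]],[[0.06,-0.06,0],[0,0,-0.28]],[[0.09,-0.09,0],[0,0,-0.42]],[[0.12,-0.12,0],[0,0,-0.56]],[[0.15,-0.15,0],[0,0,-0.7]]]' 0.5 30
python3 go.py .4323 .2884 .2 -8.5
```

```text
t: 19.85
tool_pos: [0.5205, 0.2064, 0.2351]
tool_rot: [-1.269, -2.871, 0.003]
contact_force: [-0.3, 0.6, 0.9]
opening: 0.0427
grip_force: 0.0
t 19.85 tcp [0.5205 0.2064 0.2351] yaw 132.31 F [-0.3  0.6  0.9] open 0.0427 grip 0.0
shift [ 0.12   -0.0099  0.0353] rot [-0.0021 -0.0025 -0.684 ] q [ 0.24 -0.1   1.76  0.    1.49 -0.49]
```

```bash
python3 -m jog '[[[0.03,-0.003,0],[0,0,-0.14]],[[0.06,-0.006,0.01],[0,0,-0.28]],[[0.09,-0.009,0.02],[0,0,-0.42]],[[0.12,-0.01,0.035],[0,0,-0.56]],[[0.12,-0.01,0.035],[0,0,-0.684]]]'
python3 -m jog '[[[0,0,0],[0,0,0]],[[0,0,0],[0,0,0]],[[0,0,0],[0,0,0]],[[0,0,0],[0,0,0]]]'
python3 - <<'E'
from m import *
snap('scene','s7.png',(350,185,430,245),10)
E
python3 go.py .4323 .2884 .085 -8.5
```

```text
t: 20.35
tool_pos: [0.4306, 0.2891, 0.1976]
tool_rot: [-0.227, -3.126, 0.005]
contact_force: [-0.2, -0.1, -0.6]
opening: 0.0423
grip_force: 0.0
t: 20.75
tool_pos: [0.4355, 0.2878, 0.2025]
tool_rot: [0.245, 3.132, 0.0]
contact_force: [0.2, 0.5, -0.5]
opening: 0.0427
grip_force: 0.0
t 20.8 tcp [0.4354 0.2879 0.2026] yaw 171.09 F [0.1 0.1 0.3] open 0.0427 grip 0.0
shift [ 0.0032 -0.      0.1176] rot [ 0.0002  0.0003 -0.0071] q [ 0.44 -0.18  1.88  0.    1.44 -0.97]
```

View pics/s7.png

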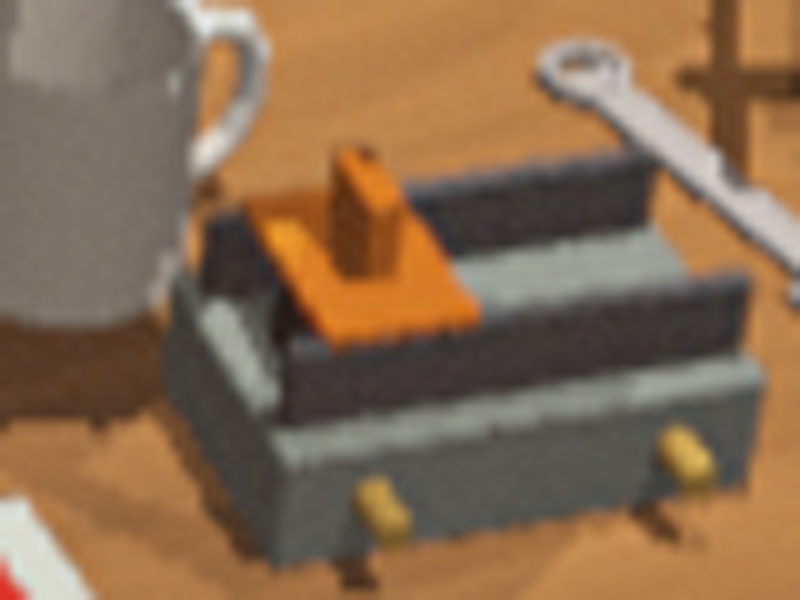

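```bash
python3 -m jog '[[[0.003,0,0.04],[0,0,-0.007]],[[0.003,0,0.07],[0,0,-0.007]],[[0.003,0,0.09],[0,0,-0.007]],[[0.003,0,0.105],[0,0,-0.007]],[[0.003,0,0.115],[0,0,-0.007]]]'
python3 go.py .4323 .2884 .085 -8.5
python3 -m jog '[[[0,0,0],[0,0,0]],[[0,0,0],[0,0,0]],[[0,0,0],[0,0,0]],[[0,0,0],[0,0,0]],[[0,0,0],[0,0,0]]]' 0 25
python3 go.py .4323 .2884 .085 -8.5
```

```text
t: 21.3
tool_pos: [0.4319, 0.2883, 0.0863]
tool_rot: [-0.231, -3.132, 0.001]
contact_force: [0.7, 0.3, -0.7]
opening: 0.0429
grip_force: 0.0
t 21.3 tcp [0.4319 0.2883 0.0863] yaw 171.55 F [ 0.7  0.3 -0.7] open 0.0429 grip 0.0
shift [-0.0004  0.0001  0.0013] rot [-0.0005 -0.0008  0.0008] q [ 0.45 -0.06  1.98  0.    1.22 -0.98]
t: 21.8
tool_pos: [0.4328, 0.2894, 0.0885]
tool_rot: [0.231, 3.131, 0.003]
contact_force: [1.4, 3.3, 0.3]
opening: 0.0112
grip_force: 30.6
t 21.8 tcp [0.4328 0.2894 0.0885] yaw 171.58 F [1.4 3.3 0.3] open 0.0112 grip 30.6
shift [ 0.0004 -0.0011  0.0035] rot [0.0022 0.0019 0.0013] q [ 0.45 -0.06  1.98  0.    1.22 -0.98]
```

```bash
python3 -m jog '[[[0,0.015,0],[0,0,0]],[[0,0.03,0],[0,0,0]],[[0,0.045,0],[0,0,0]],[[0,0.06,0],[0,0,0]],[[0,0.067,0],[0,0,0]]]'
python3 -m jog '[[[0,0,0],[0,0,0]],[[0,0,0],[0,0,0]],[[0,0,0],[0,0,0]]]'
python3 go.py .4328 .2894 .085 -8.5
```

```text
t: 22.3
tool_pos: [0.4431, 0.3541, 0.0884]
tool_rot: [0.226, 3.131, -0.011]
contact_force: [0.8, -24.7, 16.5]
opening: 0.0116
grip_force: 33.1
t: 22.6
tool_pos: [0.443, 0.3539, 0.0885]
tool_rot: [0.229, 3.131, -0.007]
contact_force: [2.0, -9.2, 9.2]
opening: 0.0109
grip_force: 31.9
t 22.6 tcp [0.443  0.3539 0.0885] yaw 171.63 F [ 2.  -9.2  9.2] open 0.0109 grip 31.9
shift [ 0.0007 -0.0653  0.0038] rot [-0.0042  0.0023  0.0022] q [ 0.55  0.05  1.87 -0.01  1.23 -0.88]
```

```bash
python3 -m jog '[[[0,-0.001,0],[0,0,0]],[[0,-0.001,0],[0,0,0]],[[0,-0.001,0],[0,0,0]],[[0,-0.001,0],[0,0,0]]]' 0.5
python3 -m jog '[[[0,0,-0.02],[0,0,0]],[[0,0,-0.045],[0,0,0]],[[0,-0.02,-0.045],[0,0,0]],[[0,-0.045,-0.045],[0,0,0]],[[0,-0.064,-0.045],[0,0,0]]]'
python3 -m jog '[[[0,0,0],[0,0,0]],[[0,0,0],[0,0,0]],[[0,0,0],[0,0,0]],[[0,0,0],[0,0,0]],[[0,0,0],[0,0,0]]]' 0
python3 - <<'E'
from h import *
snap('scene','s8.png',(350,185,430,245),10)
E
python3 go.py .4325 .2885 .073 -8.5
```

```text
t: 23.0
tool_pos: [0.4409, 0.3542, 0.0866]
tool_rot: [-0.229, -3.132, 0.001]
contact_force: [0.2, -0.3, -0.4]
opening: 0.043
grip_force: 0.0
t: 23.5
tool_pos: [0.4318, 0.29, 0.1323]
tool_rot: [-0.229, -3.133, 0.0]
contact_force: [-0.4, 0.0, 1.0]
opening: 0.0426
grip_force: 0.0
t: 24.0
tool_pos: [0.4323, 0.2912, 0.1323]
tool_rot: [-0.229, -3.133, -0.0]
contact_force: [0.8, 0.3, 0.8]
opening: -0.0003
grip_force: 0.0
t 24.05 tcp [0.4323 0.2911 0.1323] yaw 171.63 F [-0.2 -0.6 -0.4] open 0.0001 grip 0.0
shift [-0.0006 -0.0025  0.0593] rot [-0.     -0.0001  0.0022] q [ 0.45 -0.11  1.95  0.    1.31 -0.98]
```

View pics/s8.png

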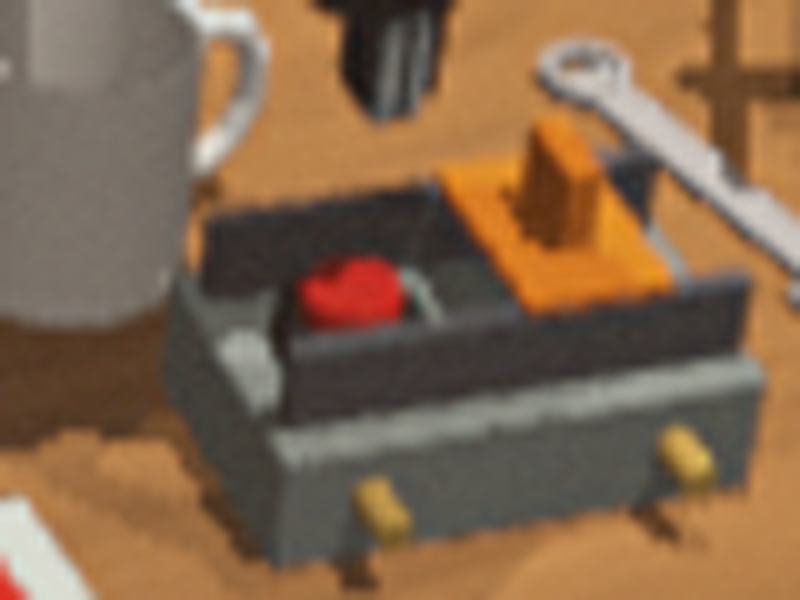

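The tab is aside, and the red button is exposed at crop (352,290), under the shut fingertips. Pressing it now.

```bash
python3 -c "
from h import *
print((w2px('scene',[.4325,.2885,.07])+.5-[350,185])*10)"
python3 -m jog '[[[0,-0.0025,0.025],[0,0,0]],[[0,-0.0025,0.045],[0,0,0]],[[0,-0.0025,0.055],[0,0,0]],[[0,-0.0025,0.06],[0,0,0]],[[0,-0.0025,0.064],[0,0,0]]]'
python3 go.py .4325 .2885 .067 -8.5
```

```text
[351.83748981 280.22592746]
t: 24.55
tool_pos: [0.4323, 0.2884, 0.0686]
tool_rot: [0.23, 3.133, 0.0]
contact_force: [-0.3, -0.9, -0.4]
opening: -0.0003
grip_force: 0.0
t 24.55 tcp [0.4323 0.2884 0.0686] yaw 171.6 F [-0.3 -0.9 -0.4] open -0.0003 grip 0.0
shift [-0.0002  0.0001  0.0016] rot [0.0003 0.0004 0.0017] q [ 0.45 -0.04  1.99  0.    1.19 -0.98]
```

```bash
python3 -m jog '[[[0,0,0.003],[0,0,0]],[[0,0,0.005],[0,0,0]],[[0,0,0.007],[0,0,0]],[[0,0,0.007],[0,0,0]]]'
python3 -m jog '[[[0,0,0.001],[0,0,0]],[[0,0,0.002],[0,0,0]],[[0,0,0.003],[0,0,0]],[[0,0,0.003],[0,0,0]]]'
python3 go.py .4325 .2885 .067 -8.5
```

```text
t: 24.95
tool_pos: [0.4325, 0.2885, 0.0622]
tool_rot: [0.23, 3.132, 0.001]
contact_force: [-1.2, -0.4, 5.1]
opening: -0.0003
grip_force: 2.1
t: 25.35
tool_pos: [0.4326, 0.2885, 0.0608]
tool_rot: [0.23, 3.133, 0.0]
contact_force: [-6.6, -3.2, 14.9]
opening: 0.0001
grip_force: 7.7
t 25.35 tcp [0.4326 0.2885 0.0608] yaw 171.6 F [-6.6 -3.2 14.9] open 0.0001 grip 7.7
shift [ 0.0001 -0.     -0.0062] rot [0.0002 0.0003 0.0017] q [ 0.45 -0.03  1.99  0.    1.17 -0.98]
```

```bash
python3 -m jog '[[[0,0,0],[0,0,0]],[[0,0,0],[0,0,0]],[[0,0,-0.02],[0,0,0]],[[0,0,-0.05],[0,0,0]],[[0,0,-0.073],[0,0,0]]]'
python3 -m jog '[[[0,0.03,0],[0,0,0]],[[0,0.0655,0],[0,0,0]],[[0,0.0655,0],[0,0,0]],[[0,0.0655,0],[0,0,0]],[[0,0.0655,0],[0,0,0]]]' 0.5
python3 go.py .4421 .3539 .087 -8.5
```

```text
t: 25.85
tool_pos: [0.4321, 0.2881, 0.1323]
tool_rot: [0.23, 3.132, 0.0]
contact_force: [0.4, 0.6, 0.1]
opening: -0.0001
grip_force: 0.0
t: 26.35
tool_pos: [0.4411, 0.3522, 0.1306]
tool_rot: [-0.231, -3.132, 0.002]
contact_force: [-0.4, 0.2, -0.3]
opening: 0.0428
grip_force: 0.0
t 26.35 tcp [0.4411 0.3522 0.1306] yaw 171.57 F [-0.4  0.2 -0.3] open 0.0428 grip 0.0
shift [-0.0007  0.0019  0.0436] rot [-0.0011 -0.0008  0.0013] q [ 0.54 -0.01  1.85 -0.    1.3  -0.88]
```

```bash
python3 -m jog '[[[0,0.002,0.02],[0,0,0]],[[0,0.002,0.035],[0,0,0]],[[0,0.002,0.043],[0,0,0]],[[0,0.002,0.043],[0,0,0]]]'
python3 -m jog '[[[0,0,0],[0,0,0]],[[0,0,0],[0,0,0]],[[0,0,0],[0,0,0]],[[0,0,0],[0,0,0]],[[0,0,0],[0,0,0]]]' 0 25
python3 -m jog '[[[0,-0.015,0],[0,0,0]],[[0,-0.03,0],[0,0,0]],[[0,-0.045,0],[0,0,0]],[[0,-0.06,0],[0,0,0]],[[0,-0.067,0],[0,0,0]]]'
python3 go.py .4328 .2894 .087 -8.5
```

```text
t: 26.75
tool_pos: [0.4406, 0.3537, 0.0862]
tool_rot: [-0.231, -3.13, 0.004]
contact_force: [0.3, -0.3, -0.8]
opening: 0.0426
grip_force: 0.0
t: 27.25
tool_pos: [0.4422, 0.354, 0.0894]
tool_rot: [0.231, 3.132, -0.003]
contact_force: [-0.2, -4.9, 3.4]
opening: 0.0114
grip_force: 28.9
t: 27.75
tool_pos: [0.432, 0.2892, 0.0895]
tool_rot: [0.234, 3.132, 0.01]
contact_force: [-1.0, 22.2, -4.0]
opening: 0.0113
grip_force: 28.1
t 27.75 tcp [0.432  0.2892 0.0895] yaw 171.46 F [-1.  22.2 -4. ] open 0.0113 grip 28.1
shift [-0.0008  0.0003  0.0025] rot [ 0.0067  0.0001 -0.0007] q [ 0.44 -0.07  1.98  0.01  1.23 -0.98]
```

Tab is closed against its stop. I'll release, back off and check everything.

```bash
python3 -m jog '[[[0,0.002,0],[0,0,0]],[[0,0.002,0],[0,0,0]],[[0,0.002,0],[0,0,0]],[[0,0.002,0],[0,0,0]]]' 0.5
python3 -m jog '[[[0,0,-0.03],[0,0,0]],[[0,0,-0.07],[0,0,0]],[[0,0,-0.11],[0,0,0]],[[0,0,-0.15],[0,0,0]],[[0,0,-0.15],[0,0,0]]]'
python3 - <<'E'
from h import *
snap('scene','s9.png',(270,170,470,310),4)
E
```

```text
t: 28.15
tool_pos: [0.4322, 0.2901, 0.088]
tool_rot: [-0.23, -3.133, 0.001]
contact_force: [-0.4, 0.7, 0.1]
opening: 0.0427
grip_force: 0.0
t: 28.65
tool_pos: [0.4354, 0.292, 0.246]
tool_rot: [0.229, 3.122, 0.009]
contact_force: [1.3, -0.3, 0.6]
opening: 0.0428
grip_force: 0.0
```

View pics/s9.png

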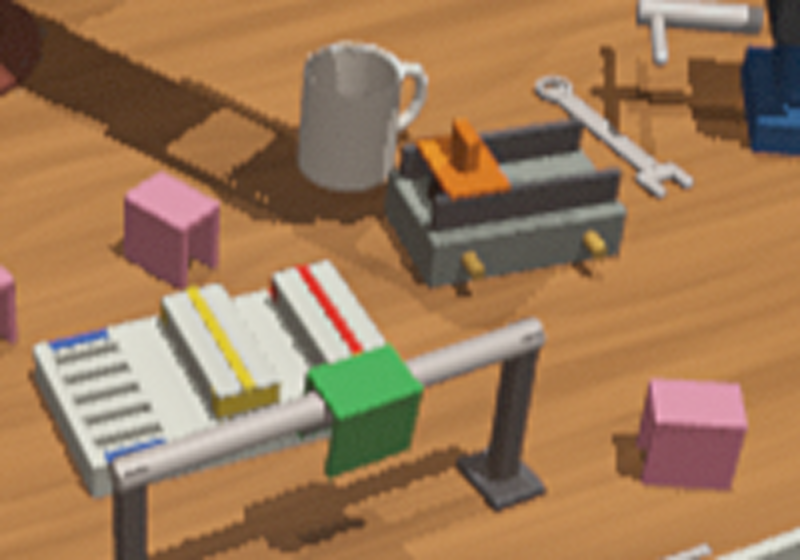

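The picture shows both combs home (yellow at (220,350), red at (330,315)), the saddle on the bar at (365,400), and the tab closed at (463,160). Handing in.

```bash
python3 -c "
from station import job
print(job.finish_job())"
```

```text
the job is handed in; nothing more can be done
None
```

The job is handed in: the red and yellow combs are home in their rows and the one green saddle hangs on the bar (the blue comb and second saddle were absent). After that I slid the tab aside, pressed the button fully in and let it up, then slid the tab back; the final picture showed everything in place, but no verdict was returned.

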